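# Load a sensor carrier into the curing box

### The job

Slide the orange thumb latch of the curing box sideways, towards the three little lamps, so that its amber cover springs right open, then lift the sensor carrier with the blue grip off the steel tray and set it down flat on the chamber floor (set down, not dropped) and let go of it. Then push the cover shut until the latch snaps over and holds it by itself. Leave the carrier with the white grip and the screwdriver where they lie.

Things in the scene. Friction and masses are not known exactly. Their poses are not given: they have to be found in the camera images.
- curing_box: Curing box, fixed, 250 (x) x 160 (y) x 80 mm high. Origin at the underside; +x from front deck to hinge, +y the side to which the latch slides. Blue deck x -125 to -35, top at z 40, with the orange latch, three lamps near +y and an unused dial near -y. White chamber x -35 to 95, inside 105 (x) x 135 (y) about x = 30, rim at z 65, inner floor at z 15; the amber-windowed cover lies on it.
- chamber_floor (a point): Centre of the chamber's inner floor, 15 mm above the bench, 50 mm below the rim; same axes as the curing box.
- latch_grip (a point): Middle of the orange latch knob, 30 mm (box x) x 16 mm (box y) x 28 mm high, standing on the front deck; its top is 12 mm above and the deck 20 mm below this point. The deck is free on both y sides of the knob for the fingers; from 22 mm behind it (+x) the latch's arm runs to the tongue, 8 to 22 mm to +y of the knob's middle, up to 15 mm above this point.
- latch (a joint): Travel of the latch in m towards the box's +y: 0 = latched (a spring pushes it back, 2.6 N at 0, 4.6 N at the end), end stop 0.016. The cover is freed from about 0.010 on and rises by itself in about 1 s; the knob springs back when let go. The steel tongue slopes on its upper side: the closing cover's pin pushes it aside, so nothing need hold the latch while closing.
- cover (a joint): Angle of the cover in rad: about 0.007 shut and latched, 1.75 fully open (leaning back 10 degrees past upright). A spring drives it open (2 N at its front edge) unless latched. Pushed from behind with upright fingers, its top edge is met first. The tongue is met at about 0.13 and snaps over when pushed to 0.0 or below (soft stop -0.03); this takes about 11 N down near the front edge.
- cover_hinge (a point): Middle of the cover's hinge line (along the box's y), on the far rim, 70 mm above the bench; this point turns with the cover.
- cover_push (a point): Point on the middle of the cover's outer (upper when shut) face, 105 mm from the hinge line, 25 mm from the front edge: a good place to push. Cover 130 mm hinge to edge, 160 wide, 10 thick; outer face 10 mm above the hinge line when shut. Its x points from front edge to hinge, z out of the outer face. Open, its top edge is about 200 mm above the bench, its outer face away from the deck.
- fresh_mid (a point): Centre (19 mm above its underside) of the sensor carrier with the BLUE grip: aluminium plate 75 (x) x 105 (y) x 8 mm with six small green boards, about 0.2 kg, and in its middle an upright grip 40 (x) x 16 (y) mm that rises from 8 to 38 mm above the underside. Its length (y) goes along the chamber's length (y), either way round; 15 mm clearance on every side. It lies on the tray's floor.
- cured_mid (a point): Centre of the other carrier, the same but with a WHITE grip, beside it on the tray: to be left there.
- tray: Fixed shallow aluminium tray 280 (x) x 200 (y) x 14 mm high, walls 4 mm; origin at the centre of its underside. Its floor is 4 mm thick.
- driver: Screwdriver 160 mm long lying on the bench between tray and box; bystander.
Not all that is in view belongs to the job. What is shaped like the part that bears fresh_mid but pink, purple or red is not meant.

How it is judged:
By the outcome, as a careful person would: the job done as asked, in the order asked, and still so for the second after the job is handed in, with the robot touching nothing.
It also fails if it takes over 67 s, if anything falls off the work surface, if the arm or the gripper's body presses on something with over 40 N, if the wrist force passes 120 N, or if a joint passes its speed limit or range.

### The arm

A 6-joint arm with a two-finger parallel gripper is mounted at the origin on the work surface. World frame = base frame: x ahead of the robot, y to its left, z up, the work surface at z = 0. Lengths are in mm, angles in rad, forces in N, time in s.
With the tool pointing down it reaches from about 350 to 775 mm from the base axis. Payload 7.3 kg.
Tool frame: the origin (TCP) lies on the centre line of the jaws, within the pads' length; the fingertips stand 17 mm ahead of it and the grasp point (between the pads) lies 2 mm behind it; z points along the fingers, y is the line along which they close (so a half turn about z gives the same grasp; the last joint's range is limited). The gripper opens to 92 mm and grips with 3 to 60 N. Pads are 19 mm wide; open, the fingers measure 130 mm over their backs; the gripper's body (75 mm by 190 mm) begins 47 mm behind the grasp point.
Start: joints at [1.198, 0.342, 1.524, -0, 1.275, -0.146], TCP at [118.035, 511.577, 243.741] pointing down, gripper open.
Joint ranges: [-2.53, 2.53], [-0.77, 2.02], [0.04, 2.7], [-1, 4.14], [0.28, 2.66], [-3.11, 3.11]. Speed limits (rad/s): [2.57, 2.57, 3.14, 3.14, 3.14, 3.14].

### API

Orientations are given as [roll, pitch, yaw] about the fixed x, y, z axes, in that order (R = Rz(yaw) Ry(pitch) Rx(roll)).
In Python, from plant import bot gives the robot as it stands. The module is installed in compiled form; this text tells all that it offers.
- The arm moves only by the shell command python3 -m pendant 'ROWS'. ROWS is JSON, a list of rows, each a list of 3 entries, a list of its own where there are three numbers: the shift along the world's x, y, z as a fraction of full scale, then the turn, a rotation vector about the world's x, y, z as a fraction of full scale, then the opening, from -1 (shut) to 1 (fully open), so that 0 is half open. In form: [[[tx, ty, tz], [rx, ry, rz], claw], ...]. A call has exactly 10 rows; each row shifts and turns the commanded pose from where the row before left it; what a row does not reach is not made up. Full scale, the value 1, is 30 mm for a shift and 0.12 rad for a turn. A row lasts 1/12 s, in which the tool goes at most 41.7 mm and 7.16 degrees, less where a joint would pass 70% of its speed; a pose out of reach is approached as far as the arm can. A call with a number of a shift or a turn outside -1 to 1 is refused whole. A call with a gripper value outside its range is refused whole. The fingers move at their own pace and stop on an object; the grip force is fixed at half the most. Time passes only in rows, so rows that do not move let the fingers close, or fill a call up. It gives the time, the measured TCP pose, the force, the opening and the grip force at its end, in the units of the state.
- bot.get_obs(): the state, without advancing time (a new reading comes with each control period).
- bot.capture(name): name is "scene" or "top" or "wrist"; returns the picture (400x640x3 uint8, blue, green, red); there is no depth.
- bot.camera_params(name): a dict with "fovy" (degrees; the focal length in pixels is half the picture's height over the tangent of half this angle, whatever the lens; pixels are square), "cx", "cy" (the principal point, pixels), "distortion" ([k1, k2, p1, p2, k3] as OpenCV has them; the pictures are not rectified), "camera_from_world" (4x4, takes a point from world to camera coordinates). Camera axes: x right, y down, z forward; pixel columns grow to the right and rows downward; lengths in mm; the calibration is good to about 2 mm. A picture is of the moment at which its call begins: read the wrist's pose just before it. camera_params takes no time and is no camera call; for the wrist camera it gives the pose at the moment of the call.
- bot.close_job(): hands the job in; it is judged then, once.
The state is a dict: "time": time; "joint_positions": joint angles; "dq": joint speeds; "tau": joint torques, N m; "tool_pos": TCP position; "tcp_rot": TCP orientation; "contact_force": force on the tool from outside, world axes, zero at the start; "moment": the same for the moment, N m; "grip_width": finger opening in mm; "finger_force": force on a finger pad.
Only numpy, scipy, OpenCV 4.12 (cv2) and the standard library are available. Lean on these libraries where they do the work, as an engineer would, in place of code of your own. Each camera call takes 0.05 s, during which the arm holds its last target. There are 200 camera calls.

## Working session

There is one attempt and no reset: what is moved stays moved. The work goes in short steps, Python scripts to look and compute and a shell command to move; the robot and the scene stay as the last step left them, time stands still between calls to the robot, and variables do not carry over. Pictures are saved under pics/ and viewed, at most 10 in all, crops included, and the job is handed in when it is done.

```bash
mkdir -p pics; python3 - <<'E'
from plant import bot
import cv2,numpy as np
o=bot.get_obs();print(o['time'],o['tool_pos'],o['tcp_rot'],o['grip_width'])
for n in("scene","top"):
    im=bot.capture(n);cv2.imwrite(f'pics/{n}0.png',im)
    p=bot.camera_params(n);print(n,p['fovy'],p['cx'],p['cy'],p['distortion'],np.round(p['camera_from_world'],3).tolist())
E
```

```text
0.0 [117.87980577 511.19347941 243.05624792] [-3.14008400e+00 -2.29644072e-04  2.91477137e+00] 91.77526619611328
scene 43.44108949175369 318.47856233230635 202.1311466774945 [-0.07126243  0.          0.          0.          0.        ] [[-0.78, 0.625, -0.004, 302.307], [0.524, 0.651, -0.549, -286.457], [-0.341, -0.431, -0.836, 1574.583], [0.0, 0.0, 0.0, 1.0]]
top 57.64375680435346 324.3838864998227 207.03556293240362 [-0.0429934  0.         0.         0.         0.       ] [[-0.002, -1.0, -0.002, 99.419], [-0.992, 0.003, -0.127, 478.575], [0.127, 0.002, -0.992, 789.853], [0.0, 0.0, 0.0, 1.0]]
```

View pics/top0.png

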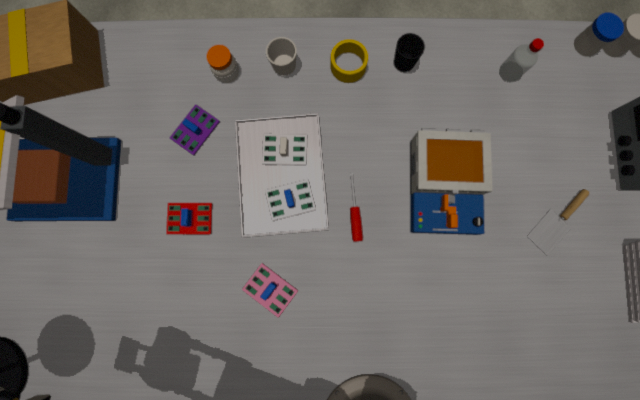

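View pics/scene0.png

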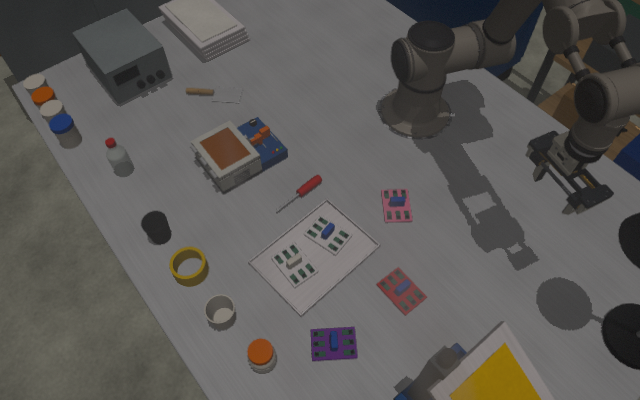

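The top view shows the box at about (450,180) with its deck towards the robot, lamps at (420,215) and latch at (450,212). The target carrier is at (290,198) on the tray, and the decoys lie outside the tray.

```bash
cat > h.py <<'E'
import cv2,numpy as np
from plant import bot
def K(p):
    f=200/np.tan(np.radians(p['fovy']/2)); return np.array([[f,0,p['cx']],[0,f,p['cy']],[0,0,1]])
def plane(p,uv,z):
    uv=np.asarray(uv,float).reshape(-1,1,2)
    n=cv2.undistortPoints(uv,K(p),np.array(p['distortion']))[:,0]
    T=np.array(p['camera_from_world']);R=T[:3,:3];c=-R.T@T[:3,3]
    d=np.c_[n,np.ones(len(n))]@R
    return c+d*((z-c[2])/d[:,2])[:,None]
def blobs(im,lo,hi,roi,amin=10):
    x0,y0,x1,y1=roi; m=np.zeros(im.shape[:2],np.uint8)
    m[y0:y1,x0:x1]=cv2.inRange(cv2.cvtColor(im,cv2.COLOR_BGR2HSV),lo,hi)[y0:y1,x0:x1]
    cs,_=cv2.findContours(m,cv2.RETR_EXTERNAL,cv2.CHAIN_APPROX_NONE)
    return [c for c in sorted(cs,key=cv2.contourArea,reverse=True) if cv2.contourArea(c)>=amin]
E
python3 - <<'E'
from h import *
im=cv2.imread('pics/top0.png');p=bot.camera_params('top')
def show(nm,lo,hi,roi,z,a=10):
    for c in blobs(im,lo,hi,roi,a)[:7]:
        r=cv2.minAreaRect(c);b=cv2.boxPoints(r)
        print(nm,cv2.contourArea(c),np.round(r[0],1),np.round(plane(p,[r[0]],z)[0]),'corners',np.round(plane(p,b,z)[:,:2]).tolist())
show('deck',(95,120,40),(125,255,255),(400,180,500,245),40,200)
show('orange',(5,150,120),(20,255,255),(425,185,475,240),60)
show('grip',(100,130,60),(130,255,255),(240,115,325,235),42)
show('green',(40,50,20),(95,255,255),(262,175,325,225),14,4)
show('amber',(5,100,60),(22,255,255),(415,130,490,188),80,200)
cv2.imwrite('pics/crop1.png',np.hstack([cv2.resize(im[115:245,400:500],None,fx=4,fy=4,interpolation=2),cv2.resize(im[110:240,235:335],None,fx=4,fy=4,interpolation=2)]))
E
```

```text
deck 2030.0 [447. 213.] [ 463. -176.   40.] corners [[509.0, -97.0], [509.0, -260.0], [418.0, -255.0], [419.0, -94.0]]
orange 145.5 [450.7 210.1] [ 468. -178.   60.] corners [[499.0, -156.0], [506.0, -178.0], [437.0, -199.0], [429.0, -178.0]]
grip 84.0 [288.9 198. ] [498. 177.  42.] corners [[515.0, 189.0], [518.0, 176.0], [481.0, 166.0], [478.0, 179.0]]
green 29.5 [277.8 212.9] [468. 205.  14.] corners [[469.0, 218.0], [476.0, 196.0], [467.0, 193.0], [460.0, 215.0]]
green 25.0 [301.2 185.6] [531. 152.  14.] corners [[532.0, 164.0], [539.0, 143.0], [531.0, 140.0], [524.0, 161.0]]
green 23.0 [273. 193.] [514. 217.  14.] corners [[515.0, 230.0], [522.0, 207.0], [513.0, 205.0], [506.0, 227.0]]
green 21.5 [275.5 202.9] [491. 211.  14.] corners [[492.0, 223.0], [499.0, 202.0], [490.0, 199.0], [483.0, 220.0]]
green 19.0 [303.5 195.5] [508. 146.  14.] corners [[509.0, 158.0], [515.0, 137.0], [507.0, 135.0], [501.0, 156.0]]
green 18.5 [305.5 205.7] [484. 142.  14.] corners [[487.0, 151.0], [490.0, 134.0], [481.0, 132.0], [478.0, 150.0]]
amber 2228.0 [455. 160.] [ 575. -185.   80.] corners [[622.0, -126.0], [622.0, -250.0], [528.0, -244.0], [528.0, -122.0]]
```

View pics/crop1.png

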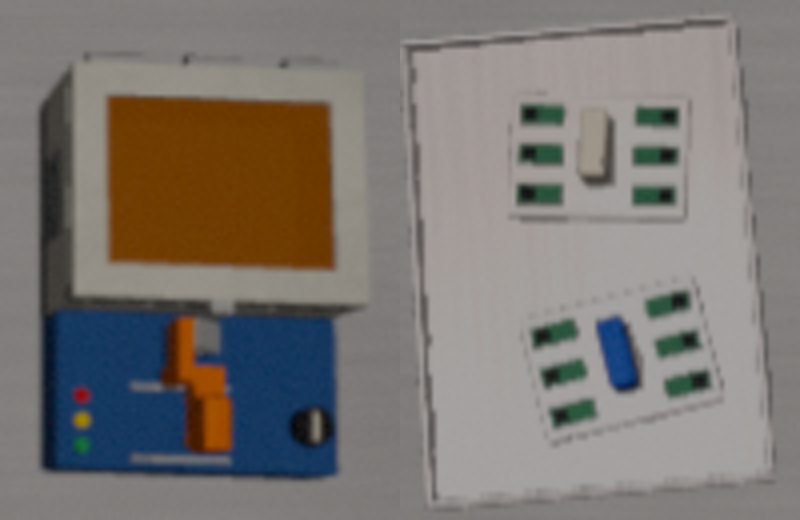

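The crop shows the knob top centred at about (454,220), which puts it near world (445,-179). The blue grip at (289,198) gives (498,177), with the carrier turned about +0.26 rad. Box yaw is about -0.04.

```bash
python3 -m pendant '[[[1,-0.6,0],[0,0,0.155],0.4],[[1,-0.6,0],[0,0,0.155],0.4],[[1,-0.6,0],[0,0,0.155],0.4],[[1,-0.6,0],[0,0,0.155],0.4],[[1,-0.6,0],[0,0,0.155],0.4],[[1,-0.6,0],[0,0,0.155],0.4],[[1,-0.6,0],[0,0,0.155],0.4],[[1,-0.6,0],[0,0,0.155],0.4],[[1,-0.6,0],[0,0,0.155],0.4],[[0.9,-0.6,0],[0,0,0.155],0.4]]'
python3 -m pendant '[[[0,-1,0],[0,0,0],0.4],[[0,-1,0],[0,0,0],0.4],[[0,-1,0],[0,0,0],0.4],[[0,-1,0],[0,0,0],0.4],[[0,-1,0],[0,0,0],0.4],[[0,-1,0],[0,0,0],0.4],[[0,-1,0],[0,0,0],0.4],[[0,-1,0],[0,0,0],0.4],[[0,-1,0],[0,0,0],0.4],[[0,-1,0],[0,0,0],0.4]]'
python3 -m pendant '[[[0,-1,-0.2],[0,0,0],0.4],[[0,-1,-0.2],[0,0,0],0.4],[[0,-1,-0.2],[0,0,0],0.4],[[0,-1,-0.2],[0,0,0],0.4],[[0,-1,-0.2],[0,0,0],0.4],[[0,-1,-0.2],[0,0,0],0.4],[[0,-0.9,-0.2],[0,0,0],0.4],[[0,0,-0.2],[0,0,0],0.4],[[0,0,0],[0,0,0],0.4],[[0,0,0],[0,0,0],0.4]]'
python3 - <<'E'
from h import *
o=bot.get_obs();print(o['tool_pos'],o['tcp_rot'],o['grip_width'])
p=bot.camera_params('wrist');im=bot.capture('wrist');cv2.imwrite('pics/w1.png',im)
import pickle;pickle.dump(p,open('w1.pkl','wb'))
T=np.array(p['camera_from_world']);print(-T[:3,:3].T@T[:3,3])
for c in blobs(im,(5,150,100),(22,255,255),(0,0,640,400),100)[:3]:
    r=cv2.minAreaRect(c);print(r,plane(p,[r[0]],72))
E
```

```text
time: 0.93
tool_pos: [416.5, 330.3, 243.4]
tcp_rot: [-3.141, -0.0, 3.101]
contact_force: [-0.8, 1.0, -0.2]
grip_width: 64.5
finger_force: 0.0
time: 1.77
tool_pos: [414.6, 30.2, 243.6]
tcp_rot: [3.141, -0.0, 3.101]
contact_force: [1.6, -0.6, 0.2]
grip_width: 64.5
finger_force: 0.0
time: 2.6
tool_pos: [414.6, -174.7, 195.3]
tcp_rot: [3.14, -0.001, 3.1]
contact_force: [0.6, 0.1, 0.0]
grip_width: 64.3
finger_force: 0.0
[ 414.56590917 -174.69743023  195.26322223] [ 3.14020224e+00 -1.48175474e-03  3.10033355e+00] 64.32577370673798
[ 333.79587726 -172.59366921  336.23736081]
((396.9999694824219, 324.9999694824219), (293.99993896484375, 33.99999237060547), -0.0) [[558.58439881 -94.26673562  72.        ]]
((316.4085998535156, 242.53695678710938), (74.60443115234375, 29.816822052001953), 86.42366790771484) [[ 458.18084859 -176.39764965   72.        ]]
((197.92929077148438, 292.9118957519531), (10.182273864746094, 48.2116813659668), 2.436648368835449) [[ 510.23378977 -300.34127391   72.        ]]
```

View pics/w1.png

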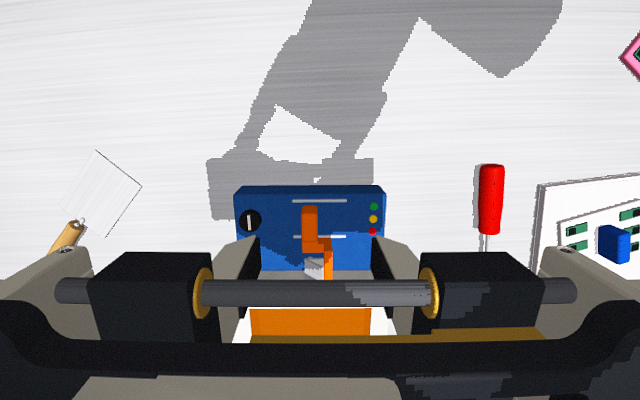

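The wrist view (image right = +y, up = towards the robot) shows the knob at about (309,228), the deck across rows 185-270, and the fingers straddling it.

```bash
python3 - <<'E'
from h import *
import pickle
p=pickle.load(open('w1.pkl','rb'));im=cv2.imread('pics/w1.png')
for r in range(200,262,3): print(r,im[r,309].tolist(), [c for c in range(295,340) if im[r,c,2]>120 and im[r,c,0]<60][::100] , max([c for c in range(295,340) if im[r,c,2]>120 and im[r,c,0]<60],default=0), np.round(plane(p,[[309,r]],72)[0]))
c=blobs(im,(95,120,40),(125,255,255),(225,180,395,275),200)[0];b=cv2.boxPoints(cv2.minAreaRect(c));print(np.round(plane(p,b,40)))
E
```

```text
200 [161, 159, 160] [] 0 [ 415. -181.   72.]
203 [105, 47, 10] [] 0 [ 418. -182.   72.]
206 [0, 54, 147] [304] 315 [ 421. -182.   72.]
209 [0, 59, 144] [302] 317 [ 424. -182.   72.]
212 [0, 60, 149] [302] 316 [ 427. -182.   72.]
215 [0, 79, 197] [301] 317 [ 430. -182.   72.]
218 [0, 81, 204] [301] 317 [ 433. -182.   72.]
221 [0, 84, 201] [301] 317 [ 436. -182.   72.]
224 [0, 83, 200] [301] 317 [ 439. -183.   72.]
227 [0, 83, 200] [302] 317 [ 442. -183.   72.]
230 [0, 76, 197] [302] 317 [ 445. -183.   72.]
233 [0, 79, 197] [302] 317 [ 448. -183.   72.]
236 [0, 81, 198] [302] 317 [ 451. -183.   72.]
239 [0, 80, 197] [302] 330 [ 454. -183.   72.]
242 [0, 77, 191] [302] 330 [ 457. -183.   72.]
245 [0, 78, 196] [302] 330 [ 460. -184.   72.]
248 [0, 79, 200] [302] 331 [ 464. -184.   72.]
251 [0, 78, 202] [302] 331 [ 467. -184.   72.]
254 [115, 59, 20] [324] 331 [ 470. -184.   72.]
257 [113, 114, 117] [324] 331 [ 473. -184.   72.]
260 [123, 118, 122] [324] 331 [ 477. -184.   72.]
[[ 407. -259.   40.]
 [ 411. -105.   40.]
 [ 509. -101.   40.]
 [ 504. -270.   40.]]
```

```bash
python3 -m pendant '[[[0.24,-0.05,-0.7],[0,0,0],0],[[0.24,-0.05,-0.8],[0,0,0],0],[[0.24,-0.05,-0.8],[0,0,0],0],[[0.24,-0.05,-0.8],[0,0,0],0],[[0,0,-0.7],[0,0,0],0],[[0,0,-0.6],[0,0,0],0],[[0,0,0],[0,0,-0.1],-0.8],[[0,0,0],[0,0,0],-0.9],[[0,0,0],[0,0,0],-0.9],[[0,0,0],[0,0,0],-0.9]]'
```

```text
time: 3.48
tool_pos: [444.7, -181.5, 65.2]
tcp_rot: [-3.14, 0.002, 3.089]
contact_force: [1.3, 0.2, -0.1]
grip_width: 23.5
finger_force: 0.0
```

```bash
python3 -m pendant '[[[0,0,0],[0,0,0],-1],[[0,0,0],[0,0,0],-1],[[0,0,0],[0,0,0],-1],[[0,0.15,0],[0,0,0],-1],[[0,0.15,0],[0,0,0],-1],[[0,0.1,0],[0,0,0],-1],[[0,0.05,0],[0,0,0],-1],[[0,0.05,0],[0,0,0],-1],[[0,0,0],[0,0,0],-1],[[0,0,0],[0,0,0],-1]]'
```

```text
time: 4.32
tool_pos: [445.0, -167.7, 65.0]
tcp_rot: [-3.139, 0.003, 3.089]
contact_force: [-0.2, -4.3, 5.7]
grip_width: 15.3
finger_force: 30.0
```

```bash
python3 -m pendant '[[[0,0,0],[0,0,0],-1],[[0,0,0],[0,0,0],-1],[[0,0,0],[0,0,0],-1],[[0,0,0],[0,0,0],-1],[[0,0,0],[0,0,0],-1],[[0,0,0],[0,0,0],-1],[[0,0,0],[0,0,0],-1],[[0,0,0],[0,0,0],-1],[[0,0,0],[0,0,0],0.2],[[0,0,0],[0,0,0],0.2]]'
python3 - <<'E'
from h import *
cv2.imwrite('pics/s2.png',cv2.resize(bot.capture('scene')[60:260,140:460],None,fx=2,fy=2))
E
```

```text
time: 5.15
tool_pos: [444.9, -167.4, 64.6]
tcp_rot: [-3.14, 0.003, 3.089]
contact_force: [1.0, -4.4, 2.1]
grip_width: 25.2
finger_force: 1.9
```

View pics/s2.png

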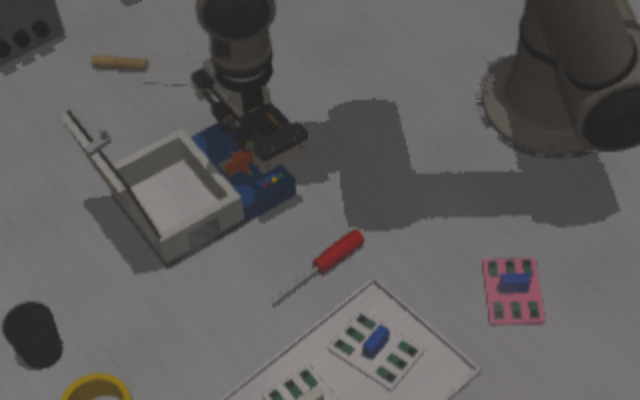

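The cover stands fully open. Next I go to the blue carrier.

```bash
python3 -m pendant '[[[0,0,0.2],[0,0,0],0.2],[[0,0,1],[0,0,0],0.2],[[0,0,1],[0,0,0],0.2],[[0,0,1],[0,0,0],0.2],[[0.3,1,0],[0,0,0.3],0],[[0.3,1,0],[0,0,0.3],0],[[0.3,1,0],[0,0,0.4],0],[[0.3,1,0],[0,0,0.4],0],[[0.3,1,0],[0,0,0.4],0],[[0.3,1,0],[0,0,0.4],0]]'
python3 -m pendant '[[[0,1,0],[0,0,0.4],0],[[0,1,0],[0,0,0],0],[[0,1,0],[0,0,0],0],[[0,1,0],[0,0,0],0],[[0,1,0],[0,0,0],0],[[0,0.5,-0.3],[0,0,0],0],[[0,0,-0.7],[0,0,0],0],[[0,0,-0.5],[0,0,0],0],[[0,0,0],[0,0,0],0],[[0,0,0],[0,0,0],0]]'
python3 - <<'E'
from h import *
p=bot.camera_params('wrist');im=bot.capture('wrist');cv2.imwrite('pics/w3.png',im)
print(bot.get_obs()['tool_pos'])
for c in blobs(im,(100,130,60),(130,255,255),(0,0,640,400),60)[:3]:
    r=cv2.minAreaRect(c);print(r,plane(p,[r[0]],42),plane(p,cv2.boxPoints(r),42)[:,:2].round().tolist())
E
```

```text
time: 6.03
tool_pos: [496.8, 15.7, 159.6]
tcp_rot: [3.14, -0.002, -2.928]
contact_force: [0.5, -0.6, -0.3]
grip_width: 46.0
finger_force: 0.0
time: 6.87
tool_pos: [496.5, 178.7, 114.1]
tcp_rot: [3.141, -0.004, -2.882]
contact_force: [0.7, -0.0, 0.4]
grip_width: 45.6
finger_force: 0.0
[497.41242104 178.64314695 115.028625  ]
((588.300048828125, 231.9000244140625), (43.37971878051758, 47.85185241699219), 26.56505012512207) [[451.68786567 391.52935794  42.        ]] [[467.0, 372.0], [430.0, 371.0], [436.0, 412.0], [475.0, 414.0]]
((312.0, 214.5), (55.0, 20.0), 90.0) [[493.53855584 174.35396652  42.        ]] [[475.0, 162.0], [471.0, 176.0], [513.0, 188.0], [517.0, 173.0]]
```

View pics/w3.png

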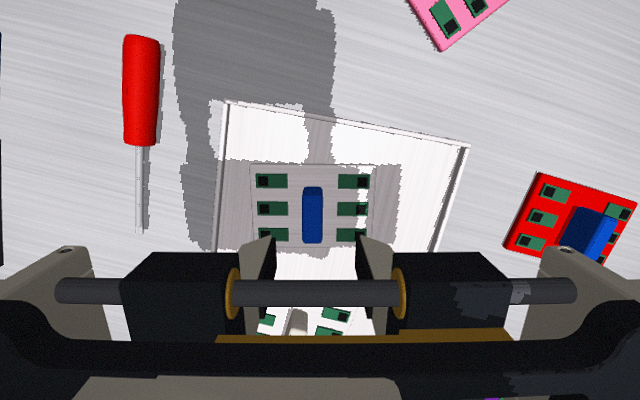

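The blue grip at (312,214) is straight in the image and centred between the fingers. Descending to grip it.

```bash
python3 -m pendant '[[[0,-0.08,-0.5],[0,0,0],0],[[0,0,-0.7],[0,0,0],0],[[0,0,-0.7],[0,0,0],0],[[0,0,-0.5],[0,0,0],0],[[0,0,-0.2],[0,0,0],0],[[0,0,0],[0,0,0],0],[[0,0,0],[0,0,0],-1],[[0,0,0],[0,0,0],-1],[[0,0,0],[0,0,0],-1],[[0,0,0],[0,0,0],-1]]'
```

```text
time: 7.75
tool_pos: [498.4, 176.3, 37.7]
tcp_rot: [-3.142, 0.002, -2.882]
contact_force: [0.1, 0.7, -0.2]
grip_width: 23.5
finger_force: 0.0
```

```bash
python3 -m pendant '[[[0,0,0],[0,0,0],-1],[[0,0,0],[0,0,0],-1],[[0,0,0],[0,0,0],-1],[[0,0,0],[0,0,0],-1],[[0,0,0.2],[0,0,0],-1],[[0,0,0.5],[0,0,0],-1],[[0,0,0.8],[0,0,0],-1],[[0,0,0.8],[0,0,0],-1],[[0,0,0.8],[0,0,0],-1],[[0,0,0.8],[0,0,0],-1]]'
python3 - <<'E'
from h import *
im=bot.capture('top');cv2.imwrite('pics/t4.png',cv2.resize(im[100:250,380:520],None,fx=4,fy=4,interpolation=2))
p=bot.camera_params('top')
print(plane(p,[[447,213]],40))
cv2.imwrite('t4full.png',im)
E
```

```text
time: 8.58
tool_pos: [497.3, 176.0, 154.7]
tcp_rot: [3.141, -0.001, -2.882]
contact_force: [-0.2, -0.8, -2.4]
grip_width: 15.8
finger_force: 30.0
[[ 463.42521608 -175.93915025   40.        ]]
```

View pics/t4.png

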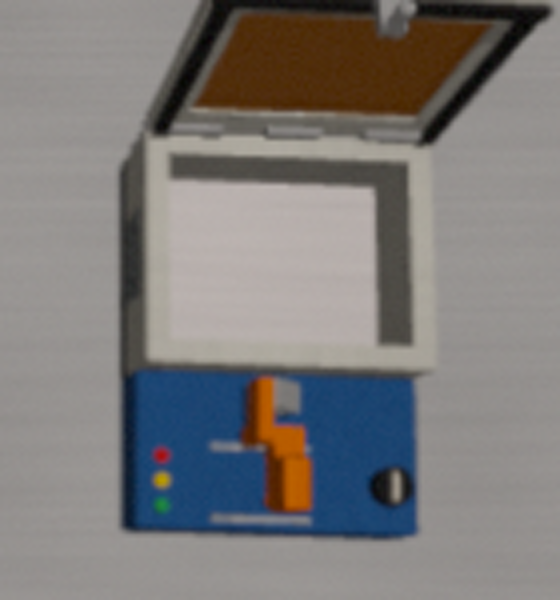

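The cover is open (top of the crop). The inner rim corners in crop pixels are about (169,155), (409,163), (412,347) and (170,342).

```bash
python3 - <<'E'
from h import *
p=bot.camera_params('top')
a=np.array([[169,155],[409,163],[412,347],[170,342]])/4+[380,100]
P=plane(p,a,65);print(P.round(1),P.mean(0))
d=(P[0]+P[1]-P[2]-P[3])/2;print('x len,yaw',np.hypot(*d[:2]),np.arctan2(d[1],d[0]))
d=(P[0]+P[3]-P[2]-P[1])/2;print('y len,yaw',np.hypot(*d[:2]),np.arctan2(-d[0],d[1]))
E
```

```text
[[ 626.9 -119.9   65. ]
 [ 622.7 -254.8   65. ]
 [ 518.3 -250.    65. ]
 [ 521.3 -116.3   65. ]] [ 572.29827912 -185.25234118   65.        ]
x len,yaw 105.10006014585407 -0.04035744793501235
y len,yaw 134.2966516015795 -0.026748488861671915
```

```bash
python3 -m pendant '[[[0.25,-0.5,0],[0,0,-0.25],-1],[[0.25,-0.8,0],[0,0,-0.25],-1],[[0.25,-0.8,0],[0,0,-0.25],-1],[[0.25,-0.8,0],[0,0,-0.25],-1],[[0.25,-0.8,0],[0,0,-0.25],-1],[[0.25,-0.8,0],[0,0,-0.25],-1],[[0.25,-0.8,0],[0,0,-0.25],-1],[[0.25,-0.8,0],[0,0,-0.25],-1],[[0.25,-0.8,0],[0,0,-0.25],-1],[[0.25,-0.8,0],[0,0,-0.2],-1]]'
python3 -m pendant '[[[0,-0.8,0],[0,0,0],-1],[[0,-0.8,0],[0,0,0],-1],[[0,-0.8,0],[0,0,0],-1],[[0,-0.8,0],[0,0,0],-1],[[0,-0.8,0],[0,0,0],-1],[[0,-0.3,-0.3],[0,0,0],-1],[[0,0,-0.5],[0,0,0],-1],[[0,0,0],[0,0,0],-1],[[0,0,0],[0,0,0],-1],[[0,0,0],[0,0,0],-1]]'
```

```text
time: 9.47
tool_pos: [572.6, -56.0, 153.2]
tcp_rot: [3.141, -0.001, 3.105]
contact_force: [0.9, 0.5, -3.0]
grip_width: 16.2
finger_force: 30.0
time: 10.3
tool_pos: [572.9, -183.1, 129.7]
tcp_rot: [3.141, -0.0, 3.108]
contact_force: [-0.0, 0.7, -2.2]
grip_width: 15.7
finger_force: 30.0
```

```bash
python3 -m pendant '[[[0,-0.07,-0.4],[0,0,0],-1],[[0,0,-0.5],[0,0,0],-1],[[0,0,-0.5],[0,0,0],-1],[[0,0,-0.5],[0,0,0],-1],[[0,0,-0.4],[0,0,0],-1],[[0,0,-0.2],[0,0,0],-1],[[0,0,-0.05],[0,0,0],-1],[[0,0,-0.05],[0,0,0],-1],[[0,0,0],[0,0,0],-1],[[0,0,0],[0,0,0],-1]]'
python3 -c "
from h import *
im=bot.capture('wrist');cv2.imwrite('pics/w5.png',im)"
```

```text
time: 11.13
tool_pos: [573.3, -186.1, 52.5]
tcp_rot: [-3.141, 0.001, 3.107]
contact_force: [0.5, -0.7, -2.5]
grip_width: 15.4
finger_force: 30.0
```

View pics/w5.png

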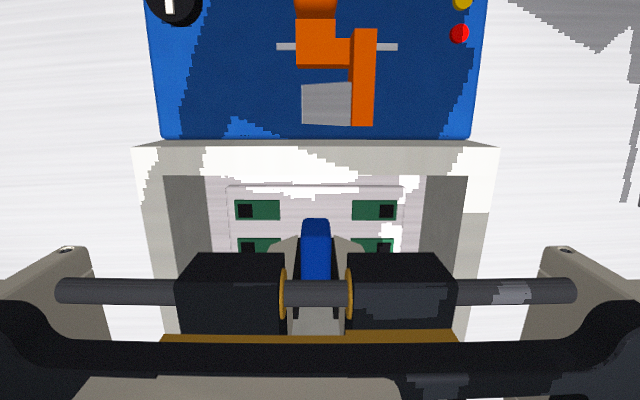

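The carrier (its plate edge near row 185) sits square between the chamber walls with even side gaps. Next I lower it slowly until it touches.

```bash
python3 -m pendant '[[[0,0,-0.04],[0,0,0],-1],[[0,0,-0.04],[0,0,0],-1],[[0,0,-0.03],[0,0,0],-1],[[0,0,0],[0,0,0],-1],[[0,0,0],[0,0,0],-1],[[0,0,0],[0,0,0],-1],[[0,0,0],[0,0,0],-1],[[0,0,0],[0,0,0],-1],[[0,0,0],[0,0,0],-1],[[0,0,0],[0,0,0],-1]]'
```

```text
time: 12.02
tool_pos: [572.8, -185.9, 48.4]
tcp_rot: [3.141, -0.0, 3.107]
contact_force: [-0.4, -1.0, -2.4]
grip_width: 16.0
finger_force: 30.0
```

```bash
python3 -m pendant '[[[0,0,-0.03],[0,0,0],-1],[[0,0,-0.03],[0,0,0],-1],[[0,0,0],[0,0,0],-1],[[0,0,0],[0,0,0],-1],[[0,0,0],[0,0,0],-1],[[0,0,0],[0,0,0],-1],[[0,0,0],[0,0,0],-1],[[0,0,0],[0,0,0],-1],[[0,0,0],[0,0,0],-1],[[0,0,0],[0,0,0],-1]]'
```

```text
time: 12.85
tool_pos: [572.9, -185.9, 48.3]
tcp_rot: [-3.141, 0.001, 3.107]
contact_force: [-4.4, 2.7, 10.7]
grip_width: 16.1
finger_force: 30.0
```

Contact reads 13 N, so the carrier is on the floor. I release it and rise.

```bash
python3 -m pendant '[[[0,0,0.02],[0,0,0],-0.2],[[0,0,0],[0,0,0],-0.2],[[0,0,0],[0,0,0],-0.2],[[0,0,0.2],[0,0,0],-0.2],[[0,0,0.5],[0,0,0],-0.2],[[0,0,1],[0,0,0],-0.2],[[0,0,1],[0,0,0],-0.2],[[0,0,1],[0,0,0],-0.2],[[0,0,1],[0,0,0],-0.2],[[0,0,1],[0,0,0],-0.2]]'
python3 -m pendant '[[[0,0,0.8],[0,0,0],-1],[[0,0,0.3],[0,0,0],-1],[[0,0,0],[0,0,0],-1],[[0.8,0,0],[0,0,0],-1],[[0.9,0,0],[0,0,0],-1],[[0.9,0,0],[0,0,0],-1],[[0.9,0,0],[0,0,0],-1],[[0.9,0,0],[0,0,0],-1],[[0,0,0],[0,0,0],-1],[[0,0,0],[0,0,0],-1]]'
python3 -c "
from h import *
im=bot.capture('scene')[60:220,140:380]
im2=bot.capture('top')[100:250,380:520]
cv2.imwrite('pics/s6.png',np.hstack([cv2.resize(im,(480,320)),cv2.resize(im2,(300,320))]))"
```

```text
time: 13.68
tool_pos: [572.6, -185.9, 220.1]
tcp_rot: [3.142, 0.0, 3.107]
contact_force: [0.3, -0.1, -0.3]
grip_width: 36.7
finger_force: 0.0
time: 14.52
tool_pos: [704.8, -185.5, 246.7]
tcp_rot: [3.14, -0.006, 3.108]
contact_force: [-0.2, 0.3, -0.0]
grip_width: 0.4
finger_force: 0.0
```

View pics/s6.png

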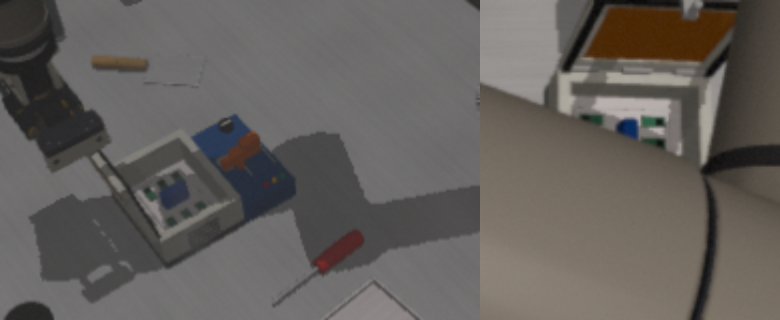

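The carrier lies flat in the chamber and is free of the gripper. The fingers are behind the open cover, so I push it over.

```bash
python3 -m pendant '[[[0,0,-0.8],[0,0,0],-1],[[0,0,-0.8],[0,0,0],-1],[[-0.4,0,0],[0,0,0],-1],[[-0.4,0,0.03],[0,0,0],-1],[[-0.4,0,0.05],[0,0,0],-1],[[-0.4,0,0.05],[0,0,0],-1],[[-0.5,0,0],[0,0,0],-1],[[-0.5,0,-0.05],[0,0,0],-1],[[-0.55,0,-0.15],[0,0,0],-1],[[-0.55,0,-0.25],[0,0,0],-1]]'
python3 -m pendant '[[[-0.46,0,-0.3],[0,0,0],-1],[[-0.46,0.02,-0.38],[0,0,0],-1],[[-0.34,0.02,-0.46],[0,0,0],-1],[[-0.34,0.02,-0.46],[0,0,0],-1],[[-0.15,0,-0.36],[0,0,0],-1],[[-0.15,0,-0.36],[0,0,0],-1],[[-0.07,0,-0.25],[0,0,0],-1],[[0,0,0],[0,0,0],-1],[[0,0,0],[0,0,0],-1],[[0,0,0],[0,0,0],-1]]'
```

```text
time: 15.45
tool_pos: [593.1, -185.5, 195.3]
tcp_rot: [-3.141, 0.004, 3.106]
contact_force: [2.0, 2.3, 2.1]
grip_width: 0.6
finger_force: 1.7
time: 16.28
tool_pos: [534.9, -184.3, 117.3]
tcp_rot: [-3.141, 0.001, 3.107]
contact_force: [-0.7, 0.5, 1.9]
grip_width: 0.4
finger_force: 0.9
```

```bash
python3 -m pendant '[[[-0.05,0,-0.15],[0,0,0],-1],[[0,0,-0.15],[0,0,0],-1],[[0,0,-0.12],[0,0,0],-1],[[0,0,-0.12],[0,0,0],-1],[[0,0,-0.1],[0,0,0],-1],[[0,0,-0.06],[0,0,0],-1],[[0,0,0],[0,0,0],-1],[[0,0,0],[0,0,0],-1],[[0,0,0],[0,0,0],-1],[[0,0,0],[0,0,0],-1]]'
```

```text
time: 17.12
tool_pos: [533.4, -184.3, 95.5]
tcp_rot: [-3.141, 0.0, 3.107]
contact_force: [1.0, -1.9, 2.0]
grip_width: 0.2
finger_force: 1.1
```

```bash
python3 -m pendant '[[[0,0,-0.04],[0,0,0],-1],[[0,0,-0.04],[0,0,0],-1],[[0,0,0],[0,0,0],-1],[[0,0,0],[0,0,0],-1],[[0,0,0],[0,0,0],-1],[[0,0,0],[0,0,0],-1],[[0,0,0],[0,0,0],-1],[[0,0,0],[0,0,0],-1],[[0,0,0],[0,0,0],-1],[[0,0,0],[0,0,0],-1]]'
```

```text
time: 17.95
tool_pos: [533.3, -184.3, 93.9]
tcp_rot: [-3.141, 0.001, 3.107]
contact_force: [-2.8, -1.5, 8.1]
grip_width: 0.8
finger_force: 4.1
```

```bash
python3 -m pendant '[[[0,0,-0.04],[0,0,0],-1],[[0,0,-0.04],[0,0,0],-1],[[0,0,0],[0,0,0],-1],[[0,0,0],[0,0,0],-1],[[0,0,0],[0,0,0],-1],[[0,0,0],[0,0,0],-1],[[0,0,0],[0,0,0],-1],[[0,0,0],[0,0,0],-1],[[0,0,0],[0,0,0],-1],[[0,0,0],[0,0,0],-1]]'
```

```text
time: 18.78
tool_pos: [533.3, -184.4, 93.0]
tcp_rot: [-3.141, 0.001, 3.107]
contact_force: [-6.7, 0.7, 20.7]
grip_width: 0.6
finger_force: 10.0
```

20 N with almost no further travel means the cover is on its soft stop. I retreat and check whether the latch holds.

```bash
python3 -m pendant '[[[0,0,0.1],[0,0,0],-1],[[0,0,0.2],[0,0,0],-1],[[0,0,0.4],[0,0,0],-1],[[0,0,1],[0,0,0],-1],[[0,0,1],[0,0,0],-1],[[0,0,1],[0,0,0],-1],[[0,0.5,1],[0,0,0],-1],[[0,1,0],[0,0,0],-1],[[0,1,0],[0,0,0],-1],[[0,1,0],[0,0,0],-1]]'
python3 -m pendant '[[[0,1,0],[0,0,0],-1],[[0,1,0],[0,0,0],-1],[[0,1,0],[0,0,0],-1],[[0,1,0],[0,0,0],-1],[[0,1,0],[0,0,0],-1],[[0,1,0],[0,0,0],-1],[[0,1,0],[0,0,0],-1],[[0,0,0],[0,0,0],-1],[[0,0,0],[0,0,0],-1],[[0,0,0],[0,0,0],-1]]'
python3 -c "
from h import *
im=bot.capture('scene')[60:260,140:400]
im2=bot.capture('top')[100:250,380:520]
cv2.imwrite('pics/s7.png',np.hstack([cv2.resize(im,(430,330)),cv2.resize(im2,(310,330))]))"
```

```text
time: 19.62
tool_pos: [533.0, -77.8, 232.0]
tcp_rot: [3.141, 0.0, 3.106]
contact_force: [0.2, 0.9, 0.4]
grip_width: 0.7
finger_force: 0.0
time: 20.45
tool_pos: [533.0, 130.7, 231.3]
tcp_rot: [-3.141, -0.001, 3.107]
contact_force: [0.4, -1.1, -0.5]
grip_width: 0.1
finger_force: 0.0
```

View pics/s7.png

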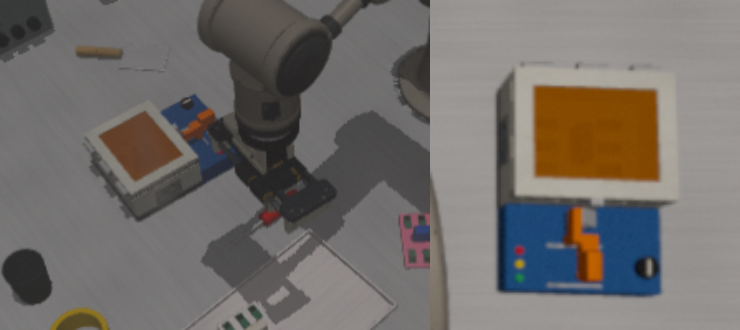

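The cover has stayed shut for more than a second with the arm away, and the carrier shows faintly through the window. The latch is back at rest, and the white carrier and screwdriver are undisturbed.

```bash
python3 -c "
from plant import bot
print(bot.close_job())"
```

```text
the job is handed in; nothing more can be done
None
```

The job is done and handed in at about 20.5 s: the blue-grip carrier is flat on the chamber floor, the cover is latched shut by itself, and the white-grip carrier and screwdriver were left where they lay.

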